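# Change over the dishes on the warming plate

## Robot

A 6-joint arm with a two-finger parallel gripper is mounted at the origin on the work surface. World frame = base frame: x ahead of the robot, y to its left, z up, the work surface at z = 0. Lengths are in m, angles in rad, forces in N, time in s.
With the tool pointing down it reaches from about 0.35 to 0.975 m from the base axis. Payload 7.1 kg.
Tool frame: the origin (TCP) lies at the centre of the arm's flange, where the gripper is bolted on; the fingertips stand 182 mm ahead of it and the grasp point (between the pads) lies 163 mm ahead of it; z points along the fingers, y is the direction in which the jaws open and shut (so a half turn about z gives the same grasp; the last joint's range is limited). The gripper opens to 88 mm and grips with 3 to 60 N. Pads are 20 mm wide; open, the fingers measure 115 mm over their backs; the gripper's body (75 mm by 178 mm) begins 61 mm behind the grasp point.
Start: joints at [1.297, 0.423, 1.63, -0, 1.089, -0.019], TCP at [0.158, 0.605, 0.405] pointing down, gripper open.
Joint ranges: [-3, 3], [-0.9, 2.11], [0.09, 2.58], [-1.31, 4.45], [0.11, 2.69], [-2.54, 2.54]. Speed limits (rad/s): [2.39, 2.39, 3.01, 3.14, 3.14, 3.14].

## Interface

Orientations are given as a 3x3 rotation matrix whose columns are the frame's x, y, z axes.
In Python, from rig import sensors, camera, order, boxes_of, masks_of gives the robot as it stands.
- The arm moves only by the tool jog_arm, never from a script. Its argument "motion" is a list of rows, each a list of 3 entries, a list of its own where there are three numbers: the shift along the tool's x, y, z in m, then the turn about the tool's z in degrees, then the closure, from 0 (fully open) to 1 (shut). A call has 1 to 12 rows; each row is the pose to reach, as a shift and turn from the pose commanded when the call began, along the tool's axes at that moment; what a row does not reach only later rows make up. A row lasts 1/8 s, in which the tool goes at most 62.5 mm and 10.7 degrees, less where a joint would pass 70% of its speed; a pose out of reach is approached as far as the arm can. A call with a gripper value outside its range is refused whole. The fingers move at their own pace and stop on an object; the grip force is fixed at half the most. Time passes only in rows, so rows that repeat a pose let the fingers close. It gives the time, the measured TCP pose, the force and the opening at its end, in the units of the state.
- sensors.state(): the state, without advancing time (a new reading comes with each control period).
- camera(name): name is "side" or "top" or "wrist"; returns a dict with "img" (420x560x3 uint8, blue, green, red), "depth" (420x560 float32, m along the optical axis (not along the pixel's ray), 0 where there is no reading), "K" (3x3 intrinsics, pixels), "view" (4x4, takes a point from world to camera coordinates); the wrist camera has in their place "hand_eye" (4x4, takes a point from camera to tool coordinates, whose origin is the TCP and whose axes are the flange's). Camera axes: x right, y up, looking along -z (the intrinsics and any distortion apply to the point x, -y, -z); pixel columns grow to the right and rows downward; lengths in m; the calibration is good to about 2 mm. A picture is of the moment at which its call begins: read the wrist's pose just before it.
- order.finish_job(): hands the job in, once; it reports no verdict.
Trained networks look in a picture, given as the dict that the camera call returned (one of the last four; its "shot" number tells which), for a name from the list of things; names that differ only in an ending like _2 or _b are one class to them, and where a whole thing is asked for, a point or a joint stands for the part that bears it (a point fixed in the world has none). Each returns a list of dicts, best first, with "score" (0 to 1); they miss things now and then, are a little off and sometimes report something else, mostly with a low value. They report only what shows in the picture. A call takes as long as a camera call.
- boxes_of(picture, thing): "rect" ([left, top, right, bottom] in pixels, round what is visible of it).
- masks_of(picture, thing): "mask" (420x560 bool, what is visible of it) and "rect" ([left, top, right, bottom] in pixels, round what is visible of it).
The state is a dict: "clock": time; "joint_pos": joint angles; "dq": joint speeds; "joint_efforts": joint torques, N m; "tcp_pos": TCP position; "eef_rot": TCP orientation; "wrist_force": force on the tool from outside, world axes, zero at the start; "torque": the same for the moment, N m; "width": finger opening in m.
Only numpy, scipy, OpenCV 4.12 (cv2) and the standard library are available. Lean on these libraries where they do the work, as an engineer would, in place of code of your own. Each camera call takes 0.05 s, during which the arm holds its last target.

## Task

On the warming plate, first slide the blue-lidded dish off the red ring and over to the blue ring, then slide the red-lidded dish onto the red ring, so that each ends standing still and wholly inside the painted line of its ring. Push the dishes slowly along the plate without lifting, tipping or flinging them and without the two dishes touching each other, and leave the jars, the slide rack and everything else on the table where they stand.

Things in the scene. Friction and masses are not known exactly. Their poses are not given: they have to be found in the camera images.
- plate: dark, flat warming plate fixed to the table, 360 mm along its x by 740 mm along its y, its flat top 20 mm above the table; origin at the centre of its underside. It may stand turned by a few degrees. A white control panel, 60 mm wide and 35 mm tall (50 mm with its three knobs), adjoins part of its far (+x) edge, from y = -250 to +70 mm. It bears three painted rings.
- ring_red: red painted ring on the plate's top, flush, inside diameter 130 mm, outside 142 mm; origin at its centre on the plate's top. The blue-lidded dish stands on it at the start.
- ring_blue: blue painted ring, same size, origin at its centre on the plate's top; free at the start.
- ring_white: white painted ring, same size, origin at its centre on the plate's top; the red-lidded dish stands on it at the start.
- dish_blue_centre (a point): centre (half-way up, 31 mm above its underside) of the covered white ceramic dish with the flat blue lid: a plain upright cylinder, 100 mm across and 62 mm tall with no handle or knob, loose, about 0.45 to 0.9 kg, standing on the plate; z is its upright axis. Too wide to grasp across; it slides when pushed on its side.
- dish_red_centre (a point): centre (half-way up, 31 mm above its underside) of the covered white ceramic dish with the flat red lid: a plain upright cylinder, 100 mm across and 62 mm tall with no handle or knob, loose, about 0.45 to 0.9 kg, standing on the plate; z is its upright axis. Too wide to grasp across; it slides when pushed on its side.
- dish_blue: the blue-lidded dish itself; origin at the centre of its underside.
- dish_red: the red-lidded dish itself; origin at the centre of its underside.
- jar_amber: squat screw-top jar of amber glass with a black cap, loose, standing on the plate; 52 mm across, 65 mm tall; origin at the centre of its underside. Bystander: leave alone.
- jar_green: squat screw-top jar of green glass with a black cap, loose, standing on the plate; 52 mm across, 65 mm tall; origin at the centre of its underside. Bystander: leave alone.
- slide_rack: small steel rack holding glass slides, loose, on the far part of the plate; 36 mm along its x, 90 mm along its y, 46 mm tall with the slides; origin at the centre of its underside. Bystander: leave alone.
- cup: empty paper cup on the table beside the plate, 82 mm across, 90 mm tall; origin at the centre of its underside. Bystander: leave alone.
- wash_bottle: white plastic bottle with a red cap on the table beside the plate, 68 mm across, 150 mm tall; origin at the centre of its underside. Bystander: leave alone.

How it is judged:
By the outcome, as a careful person would: the job done as asked, in the order asked, and still so for the second after the job is handed in, with the robot touching nothing.
It also fails if it takes over 64 s, if anything falls off the work surface, if the arm or the gripper's body presses on something with over 40 N, if the wrist force passes 120 N, or if a joint passes its speed limit or range.

## Working session

There is one attempt and no reset: what is moved stays moved. The work goes in short steps, Python scripts to look and compute and a tool call to move; the robot and the scene stay as the last step left them, time stands still between calls to the robot, and variables do not carry over. Pictures are saved under pics/ and viewed, and the job is handed in when it is done.

Besides the shell and the picture viewer there is one more tool, called after "Emit:" as name(argument=value, ...) on one line, values as JSON. jog_arm: Moves the arm, as the interface text tells. Its arguments: {"type":"object","properties":{"motion":{"type":"array"}},"required":["motion"]}

```bash
ls; mkdir -p pics; cat > h.py <<'E'
import numpy as np, cv2
from rig import sensors, camera, order, boxes_of, masks_of
def world_pts(c, V=None):
    # returns HxWx3 world pts
    K=c["K"];d=c["depth"];h,w=d.shape
    u,v=np.meshgrid(np.arange(w),np.arange(h))
    x=(u-K[0,2])/K[0,0]*d; y=(v-K[1,2])/K[1,1]*d
    P=np.stack([x,-y,-d,np.ones_like(d)],-1)
    M=np.linalg.inv(c["view"]) if V is None else V
    return (P@M.T)[...,:3]
E
python3 - <<'E'
from h import *
s=sensors.state()
print({k:np.round(v,3).tolist() for k,v in s.items()})
for n in ["top","side"]:
    c=camera(n); cv2.imwrite(f"pics/{n}0.png",c["img"]); print(c.keys()); print(c["K"]); print(np.round(c["view"],3))
E
```

```text
pics
{'clock': 0.0, 'joint_pos': [1.297, 0.424, 1.631, -0.0, 1.089, -0.019], 'dq': [-0.002, -0.001, -0.0, 0.002, 0.001, -0.0], 'joint_efforts': [0.0, -54.463, -27.366, 0.064, 0.023, -0.0], 'tcp_pos': [0.157, 0.605, 0.404], 'eef_rot': [[-0.968, 0.252, -0.0], [0.252, 0.968, -0.002], [-0.0, -0.002, -1.0]], 'wrist_force': [0.089, -0.325, -0.182], 'torque': [0.054, -0.076, -0.004], 'width': 0.088}
dict_keys(['img', 'depth', 'K', 'view', 'shot'])
[[466.98368758   0.         277.87044984]
 [  0.         466.98368758 217.21511774]
 [  0.           0.           1.        ]]
[[ 0.006 -1.     0.004  0.009]
 [ 0.986  0.006  0.168 -0.622]
 [-0.168  0.003  0.986 -1.249]
 [ 0.     0.     0.     1.   ]]
dict_keys(['img', 'depth', 'K', 'view', 'shot'])
[[442.46113118   0.         288.64723061]
 [  0.         442.46113118 208.28764761]
 [  0.           0.           1.        ]]
[[ 0.866 -0.5   -0.008 -0.545]
 [ 0.367  0.624  0.69  -0.277]
 [-0.339 -0.601  0.724 -1.346]
 [ 0.     0.     0.     1.   ]]
```

View pics/top0.png

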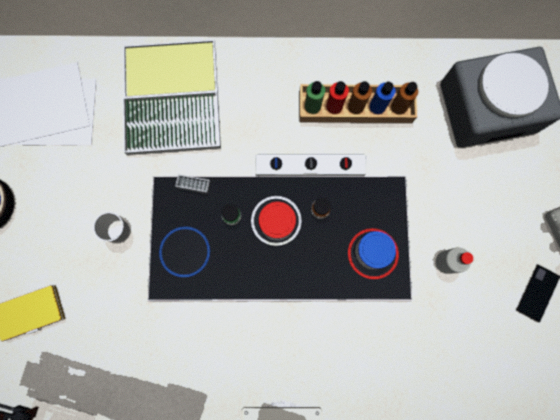

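View pics/side0.png

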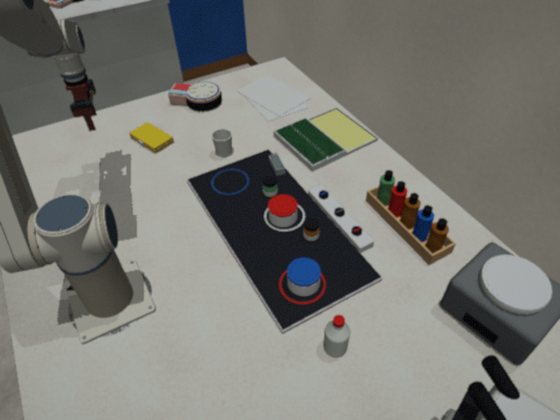

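```bash
cat > meas.py <<'E'
from h import *
import sys
def run(names,cam="top"):
    c=camera(cam); W=world_pts(c); out={}
    for n in names:
        r=masks_of(c,n)
        if not r: print(n,"none"); continue
        m=r[0]["mask"]&(c["depth"]>0)
        P=W[m]
        zt=np.percentile(P[:,2],95)
        T=P[P[:,2]>zt-0.008]
        (cx,cy),rad=cv2.minEnclosingCircle(T[:,:2].astype(np.float32))
        print(n,round(r[0]["score"],2),[int(x) for x in r[0]["rect"]],"ztop",round(zt,4),"lo/hi",np.round(np.percentile(T,1,0),4),np.round(np.percentile(T,99,0),4),"circ",round(cx,4),round(cy,4),round(rad,4),"med",np.round(T.mean(0),4), "others",[round(q["score"],2) for q in r[1:3]])
    return c
if __name__=="__main__":
    run(sys.argv[2:],sys.argv[1])
E
python3 meas.py top plate ring_red ring_blue ring_white dish_blue dish_red jar_amber jar_green slide_rack cup wash_bottle
```

```text
plate 0.64 [145, 155, 411, 304] ztop 0.034 lo/hi [ 0.4356 -0.2391  0.0261] [0.8088 0.2633 0.052 ] circ 0.5906 0.0091 0.3822 med [ 0.7627 -0.0724  0.036 ] others []
ring_red 0.55 [350, 229, 399, 278] ztop 0.0243 lo/hi [ 0.4569 -0.3212  0.0164] [ 0.5921 -0.186   0.0267] circ 0.525 -0.2546 0.071 med [ 0.5046 -0.2416  0.0208] others []
ring_blue 0.69 [160, 225, 210, 277] ztop 0.0245 lo/hi [0.4593 0.2117 0.0167] [0.595  0.3462 0.0263] circ 0.5287 0.2776 0.0737 med [0.5269 0.2779 0.0206] others []
ring_white 0.86 [252, 194, 302, 244] ztop 0.0258 lo/hi [ 0.5506 -0.0474  0.0179] [0.6836 0.0896 0.0808] circ 0.615 0.0214 0.0724 med [0.6172 0.0282 0.023 ] others []
dish_blue 0.72 [355, 231, 394, 267] ztop 0.0857 lo/hi [ 0.4837 -0.2982  0.078 ] [ 0.5759 -0.2061  0.0878] circ 0.5309 -0.2522 0.0505 med [ 0.53   -0.2525  0.0821] others []
dish_red 0.75 [258, 199, 290, 240] ztop 0.086 lo/hi [ 0.563  -0.028   0.0781] [0.6564 0.062  0.0876] circ 0.6105 0.0169 0.0502 med [0.6096 0.0175 0.0823] others []
jar_amber 0.61 [313, 197, 329, 216] ztop 0.0874 lo/hi [ 0.6268 -0.1264  0.08  ] [ 0.6709 -0.0851  0.089 ] circ 0.649 -0.1055 0.0232 med [ 0.6488 -0.1053  0.0841] others [0.55]
jar_green 0.76 [218, 206, 238, 221] ztop 0.088 lo/hi [0.6084 0.1246 0.0802] [0.6498 0.1679 0.0896] circ 0.6298 0.1461 0.0229 med [0.6288 0.1457 0.0844] others []
slide_rack 0.73 [175, 173, 208, 197] ztop 0.0655 lo/hi [0.7025 0.2203 0.0576] [0.7351 0.2946 0.0695] circ 0.719 0.2577 0.0379 med [0.7188 0.2574 0.0634] others []
cup 0.89 [92, 211, 130, 242] ztop 0.0899 lo/hi [0.5484 0.4331 0.0821] [0.6274 0.512  0.0931] circ 0.5873 0.4738 0.0419 med [0.5879 0.4744 0.0879] others []
wash_bottle 0.67 [436, 246, 470, 275] ztop 0.1501 lo/hi [ 0.4905 -0.4796  0.1423] [ 0.5182 -0.4527  0.154 ] circ 0.5036 -0.4673 0.0157 med [ 0.5033 -0.4655  0.1489] others [0.19]
```

The top view shows the plate over px (150–410, 177–298). The blue dish is on the red ring at (376,250) and the red dish is on the white ring at (277,220). The jars flank the red dish at (231,214) and (320,208), and the free blue ring is at (185,251). Next I'll measure the plate edges and ring centres more exactly.

```bash
python3 - <<'E'
from h import *
c=camera("top"); K=c["K"]; im=c["img"].astype(int)
Vi=np.linalg.inv(c["view"])
def ray(u,v,z):
    d=np.array([(u-K[0,2])/K[0,0],-(v-K[1,2])/K[1,1],-1]); d=Vi[:3,:3]@d; o=Vi[:3,3]
    return (o+d*(z-o[2])/d[2])[:2]
dark=(im.max(2)<60).astype(np.uint8)
n,l,st,ce=cv2.connectedComponentsWithStats(dark)
k=l[280,300]; m=(l==k).astype(np.uint8); m=cv2.morphologyEx(m,cv2.MORPH_CLOSE,np.ones((5,5)))
cn=max(cv2.findContours(m,0,2)[0],key=cv2.contourArea)[:,0]
P=np.array([ray(u,v,.02) for u,v in cn]).astype(np.float32)
r=cv2.minAreaRect(P); print(r, cv2.boxPoints(r))
hsv=cv2.cvtColor(c["img"],cv2.COLOR_BGR2HSV)
b,g,rr=im[...,0],im[...,1],im[...,2]
from scipy.optimize import least_squares
for nm,M,c0 in [("red",(rr>90)&(g<70)&(b<70),(.525,-.2546)),("blue",(b>90)&(rr<70),(.5287,.2776)),("white",(b>150)&(rr>150)&(g>150),(.615,.0214))]:
    v,u=np.nonzero(M); Q=np.array([ray(a,bb,.02) for a,bb in zip(u,v)])
    q=Q[abs(np.hypot(*(Q-c0).T)-.068)<.009]
    s=least_squares(lambda p:np.hypot(q[:,0]-p[0],q[:,1]-p[1])-.068,c0,loss="soft_l1",f_scale=.003)
    print(nm,len(q),s.x, np.std(s.fun))
E
```

```text
((0.5730612277984619, 0.008366197347640991), (0.3458021283149719, 0.7244270443916321), 0.32260972261428833) [[ 0.3981234   0.36960045]
 [ 0.4022024  -0.3548151 ]
 [ 0.7479991  -0.35286805]
 [ 0.7439201   0.3715475 ]]
red 432 [ 0.52693279 -0.25620041] 0.002735935608275767
blue 422 [0.52875061 0.27685819] 0.0022900812431282886
white 342 [0.61913507 0.01877651] 0.0019228745273173534
```

Emit:
jog_arm(motion=[[[-0.05,-0.03,0],9,0.15],[[-0.1,-0.06,0],18,0.15],[[-0.15,-0.09,0],27,0.15],[[-0.2,-0.12,0],36,0.15],[[-0.25,-0.15,0],45,0.15],[[-0.3,-0.18,0],54,0.15],[[-0.35,-0.21,0],63,0.15],[[-0.4,-0.24,0],72,0.15],[[-0.42,-0.257,0],75.4,0.15],[[-0.42,-0.257,0],75.4,0.15]])

```text
clock: 2.0
tcp_pos: [0.5001, 0.2488, 0.4047]
eef_rot: [[0.003, 1.0, 0.0], [1.0, -0.003, 0.0], [0.0, 0.0, -1.0]]
wrist_force: [0.5, -0.2, 1.2]
width: 0.0749
```

```bash
cat > st.py <<'E'
from h import *
s=sensors.state()
print({k:np.round(s[k],4).tolist() for k in ["clock","tcp_pos","eef_rot","wrist_force","width","joint_pos"]})
E
python3 st.py
```

```text
{'clock': 2.0, 'tcp_pos': [0.5001, 0.2488, 0.4047], 'eef_rot': [[0.0029, 1.0, 0.0001], [1.0, -0.0029, 0.0], [0.0, 0.0001, -1.0]], 'wrist_force': [0.4682, -0.2288, 1.2341], 'width': 0.0749, 'joint_pos': [0.4404, 0.3263, 1.7784, -0.0, 1.0368, 0.4433]}
```

Emit:
jog_arm(motion=[[[-0.06,0.005,0],0,0.15],[[-0.12,0.01,0],0,0.15],[[-0.18,0.015,0],0,0.15],[[-0.24,0.02,0],0,0.15],[[-0.3,0.025,0],0,0.15],[[-0.36,0.03,0],0,0.15],[[-0.42,0.033,0],0,0.15],[[-0.48,0.033,0],0,0.15],[[-0.54,0.033,0],0,0.15],[[-0.59,0.033,0.02],0,0.15],[[-0.59,0.033,0.06],0,0.15],[[-0.59,0.033,0.09],0,0.15]])

```text
clock: 3.5
tcp_pos: [0.5323, -0.3391, 0.3131]
eef_rot: [[-0.001, 1.0, -0.001], [1.0, 0.001, 0.001], [0.001, -0.001, -1.0]]
wrist_force: [-0.3, 0.4, -0.2]
width: 0.0742
```

```bash
python3 st.py; python3 -c "
from h import *
c=camera('side'); cv2.imwrite('pics/side1.png',c['img'])"
```

```text
{'clock': 3.5, 'tcp_pos': [0.5323, -0.3391, 0.3131], 'eef_rot': [[-0.001, 1.0, -0.0007], [1.0, 0.001, 0.0009], [0.0009, -0.0007, -1.0]], 'wrist_force': [-0.2536, 0.4251, -0.2175], 'width': 0.0742, 'joint_pos': [-0.5862, 0.5424, 1.6747, 0.0004, 0.9256, -0.5874]}
```

View pics/side1.png

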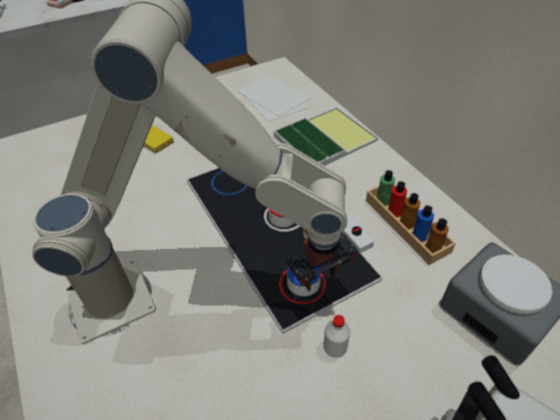

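The side view shows the gripper at about (310,265), behind the blue dish at (303,283) on the red-cap bottle side. It is clear to go down.

Emit:
jog_arm(motion=[[[-0.003,-0.002,0.035],0,0.15],[[-0.003,-0.002,0.07],0,0.15],[[-0.003,-0.002,0.09],0,0.15],[[-0.003,-0.002,0.099],0,0.15],[[-0.003,-0.002,0.099],0,0.15]])

```text
clock: 4.18
tcp_pos: [0.5305, -0.3426, 0.2159]
eef_rot: [[-0.001, 1.0, 0.0], [1.0, 0.001, -0.0], [-0.0, 0.0, -1.0]]
wrist_force: [-0.2, 0.2, 0.5]
width: 0.0748
```

Emit:
jog_arm(motion=[[[0.015,0,0.001],0,0.15],[[0.028,0,0.001],0,0.15],[[0.034,0,0.001],0,0.15],[[0.038,0,0.001],0,0.15],[[0.042,0,0.001],0,0.15],[[0.046,0,0.001],0,0.15],[[0.05,0,0.001],0,0.15],[[0.055,0,0.001],0,0.15],[[0.06,0,0.001],0,0.15],[[0.065,0,0.001],0,0.15],[[0.07,0,0.001],0,0.15],[[0.076,0,0.001],0,0.15]])

```text
clock: 5.68
tcp_pos: [0.5302, -0.2665, 0.2147]
eef_rot: [[0.0, 1.0, 0.0], [1.0, -0.0, -0.0], [-0.0, 0.0, -1.0]]
wrist_force: [0.1, -3.5, 0.8]
width: 0.0747
```

```bash
python3 -c "
from h import *
c=camera('side'); cv2.imwrite('pics/side2.png',c['img'][180:360,180:460].repeat(2,0).repeat(2,1))
for n in ['side']:
  import meas; meas.run(['dish_blue','dish_red'],n)"; python3 st.py
```

```text
dish_blue 0.81 [284, 254, 313, 287] ztop 0.0846 lo/hi [ 0.498  -0.2859  0.0773] [ 0.5511 -0.1791  0.1024] circ 0.5072 -0.2395 0.064 med [ 0.5233 -0.2345  0.0829] others [0.73]
dish_red none
{'clock': 5.875, 'tcp_pos': [0.5301, -0.2662, 0.2146], 'eef_rot': [[-0.0002, 1.0, -0.0005], [1.0, 0.0002, 0.0008], [0.0008, -0.0005, -1.0]], 'wrist_force': [0.4362, 1.0616, 0.5095], 'width': 0.0747, 'joint_pos': [-0.4855, 0.6454, 1.7929, 0.0008, 0.7041, -0.4863]}
```

View pics/side2.png

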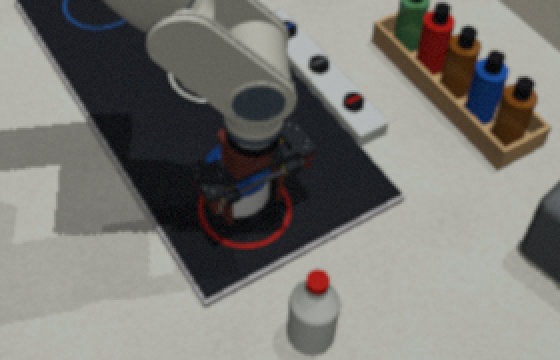

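Emit:
jog_arm(motion=[[[0.006,-0.001,0],0,0.15],[[0.013,-0.004,0],0,0.15],[[0.02,-0.007,0],0,0.15],[[0.028,-0.01,0],0,0.15],[[0.035,-0.013,0],0,0.15],[[0.043,-0.016,0],0,0.15],[[0.05,-0.019,0],0,0.15],[[0.058,-0.022,0],0,0.15],[[0.065,-0.025,0],0,0.15],[[0.073,-0.028,0],0,0.15],[[0.08,-0.031,0],0,0.15],[[0.087,-0.034,0],0,0.15]])

```text
clock: 7.38
tcp_pos: [0.496, -0.1793, 0.2147]
eef_rot: [[-0.0, 1.0, 0.0], [1.0, 0.0, -0.0], [-0.0, 0.0, -1.0]]
wrist_force: [0.5, -4.4, -0.7]
width: 0.0751
```

```bash
python3 -c "
from h import *
c=camera('top'); cv2.imwrite('pics/top3.png',c['img'][130:330,130:430].repeat(2,0).repeat(2,1))"
```

```text
(no output)
```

View pics/top3.png

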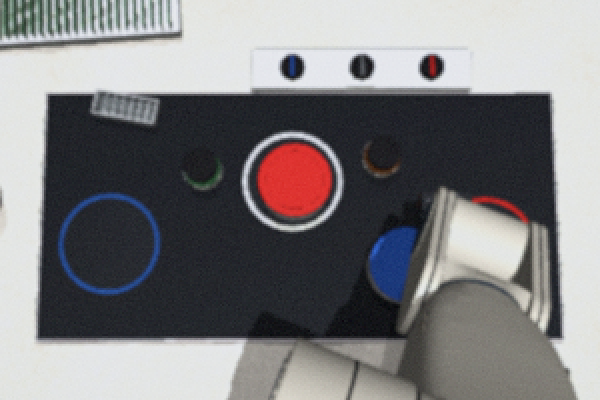

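The blue lid shows at crop (400,265), ahead of the gripper and well clear of the red dish at (293,180). I'll keep pushing.

Emit:
jog_arm(motion=[[[0.007,-0.003,0],0,0.15],[[0.015,-0.006,0],0,0.15],[[0.022,-0.009,0],0,0.15],[[0.03,-0.012,0],0,0.15],[[0.038,-0.015,0],0,0.15],[[0.046,-0.018,0],0,0.15],[[0.054,-0.021,0],0,0.15],[[0.062,-0.023,0],0,0.15],[[0.07,-0.025,0],0,0.15],[[0.078,-0.026,0],0,0.15],[[0.086,-0.026,0],0,0.15],[[0.094,-0.026,0],0,0.15]])

```text
clock: 8.93
tcp_pos: [0.4701, -0.0852, 0.2146]
eef_rot: [[-0.0, 1.0, -0.0], [1.0, 0.0, 0.0], [0.0, -0.0, -1.0]]
wrist_force: [0.7, -3.9, -0.8]
width: 0.0749
```

Emit:
jog_arm(motion=[[[0.008,0,0],0,0.15],[[0.016,0,0],0,0.15],[[0.024,0,0],0,0.15],[[0.032,0,0],0,0.15],[[0.04,0,0],0,0.15],[[0.048,0,0],0,0.15],[[0.056,0,0],0,0.15],[[0.064,0,0],0,0.15],[[0.072,0,0],0,0.15],[[0.08,0,0],0,0.15],[[0.088,0,0],0,0.15],[[0.096,0,0],0,0.15]])

```text
clock: 10.42
tcp_pos: [0.4701, 0.0108, 0.2147]
eef_rot: [[0.0, 1.0, -0.0], [1.0, -0.0, 0.0], [0.0, -0.0, -1.0]]
wrist_force: [-0.4, -3.4, 0.0]
width: 0.0748
```

```bash
python3 -c "
from h import *
c=camera('top'); cv2.imwrite('pics/top4.png',c['img'][130:330,130:430].repeat(2,0).repeat(2,1))"
```

```text
(no output)
```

View pics/top4.png

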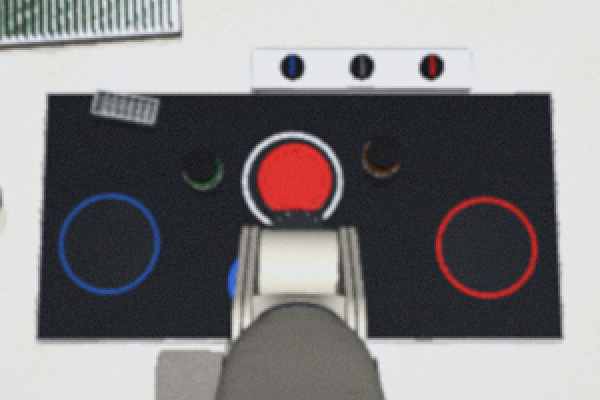

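Only the blue lid's left rim shows, at crop (233,275), as expected, with red undisturbed at (293,180). Next is the diagonal leg to the blue ring.

Emit:
jog_arm(motion=[[[0.008,0.001,0],0,0.15],[[0.016,0.003,0],0,0.15],[[0.024,0.005,0],0,0.15],[[0.032,0.007,0],0,0.15],[[0.04,0.009,0],0,0.15],[[0.048,0.011,0],0,0.15],[[0.056,0.013,0],0,0.15],[[0.064,0.015,0],0,0.15],[[0.072,0.017,0],0,0.15],[[0.08,0.019,0],0,0.15],[[0.088,0.021,0],0,0.15],[[0.096,0.023,0],0,0.15]])

```text
clock: 11.98
tcp_pos: [0.4933, 0.1068, 0.2147]
eef_rot: [[-0.0, 1.0, -0.0], [1.0, 0.0, -0.0], [-0.0, -0.0, -1.0]]
wrist_force: [-1.3, -4.5, 0.5]
width: 0.0746
```

Emit:
jog_arm(motion=[[[0.008,0.002,0],0,0.15],[[0.016,0.005,0],0,0.15],[[0.024,0.007,0],0,0.15],[[0.032,0.01,0],0,0.15],[[0.04,0.012,0],0,0.15],[[0.048,0.015,0],0,0.15],[[0.056,0.017,0],0,0.15],[[0.064,0.02,0],0,0.15],[[0.072,0.022,0],0,0.15],[[0.08,0.025,0],0,0.15],[[0.087,0.027,0],0,0.15],[[0.094,0.029,0],0,0.15]])

```text
clock: 13.48
tcp_pos: [0.5223, 0.2007, 0.2147]
eef_rot: [[-0.0, 1.0, -0.0], [1.0, 0.0, -0.0], [-0.0, -0.0, -1.0]]
wrist_force: [-1.1, -4.4, 0.7]
width: 0.0749
```

```bash
python3 -c "
from h import *
c=camera('top'); cv2.imwrite('pics/top5.png',c['img'][130:330,130:430].repeat(2,0).repeat(2,1))
P=world_pts(c); im=c['img'].astype(int)
m=(im[...,0]>90)&(im[...,2]<80)&(P[...,2]>.07)&(P[...,2]<.1)
m[:, :100]=0; m[:150]=0;m[300:]=0
Q=P[m]; print(len(Q), np.percentile(Q,[1,50,99],0).round(4)); 
"; python3 st.py
```

```text
{'clock': 13.525, 'tcp_pos': [0.5226, 0.2014, 0.2148], 'eef_rot': [[-0.0001, 1.0, 0.0007], [1.0, 0.0001, 0.0006], [0.0006, 0.0007, -1.0]], 'wrist_force': [-1.8453, -1.1176, -0.8645], 'width': 0.0745, 'joint_pos': [0.3465, 0.6128, 1.8691, 0.0005, 0.6589, 0.346]}Traceback (most recent call last):
  File "<string>", line 7, in <module>
    Q=P[m]; print(len(Q), np.percentile(Q,[1,50,99],0).round(4));
                          ~~~~~~~~~~~~~^^^^^^^^^^^^^^^
    return _quantile_unchecked(
        a, q, axis, out, overwrite_input, method, keepdims, weights)
    return _ureduce(a,
                    func=_quantile_ureduce_func,
    ...<5 lines>...
                    overwrite_input=overwrite_input,
                    method=method)
    r = func(a, **kwargs)
    result = _quantile(arr,
                       quantiles=q,
    ...<2 lines>...
                       out=out,
                       weights=wgt)
    slices_having_nans = np.isnan(arr[-1, ...])
                                  ~~~^^^^^^^^^
IndexError: index -1 is out of bounds for axis 0 with size 0
```

View pics/top5.png

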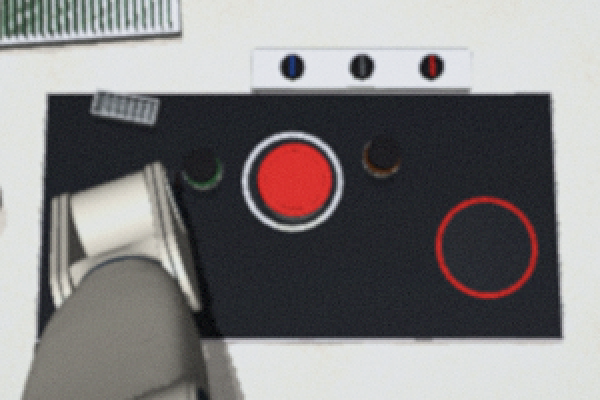

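The arm hides the blue dish and ring from the top camera, so I'll look from the side and wrist cameras.

```bash
python3 -c "
from h import *
s=sensors.state(); c=camera('side'); w=camera('wrist')
cv2.imwrite('pics/c6.png',np.hstack([c['img'][130:330,150:430],w['img'][::2,::2][:200]]))
"
```

```text
(no output)
```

View pics/c6.png

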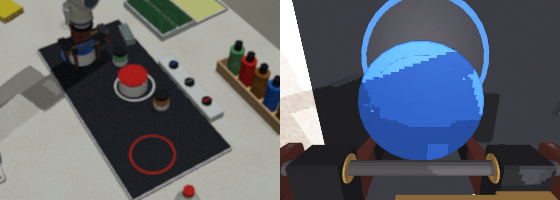

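The wrist view shows the blue lid at (420,100) partly inside the blue ring, whose centre is near (425,55), so it still has to go forward. I'll measure it from this camera.

```bash
cat > wr.py <<'E'
from h import *
import sys
from scipy.optimize import least_squares
def look(col, save=None):
    s=sensors.state(); c=camera('wrist')
    T=np.eye(4);T[:3,:3]=s["eef_rot"];T[:3,3]=s["tcp_pos"]
    P=world_pts(c,T@c["hand_eye"]); im=c["img"].astype(int)
    ok=c["depth"]>0
    b,g,r=im[...,0],im[...,1],im[...,2]
    C=(b>r+50) if col=="blue" else (r>b+60)&(r>g+60)
    lid=P[ok&C&(abs(P[...,2]-.082)<.008)]; ring=P[ok&C&(abs(P[...,2]-.02)<.008)]
    for nm,Q,R,edge in(("lid",lid,.05,1),("ring",ring,.068,0)):
        if len(Q)<50: print(nm,"few",len(Q)); continue
        q=Q[:,:2]
        if edge:
            h=cv2.convexHull(q.astype(np.float32))[:,0]; (x,y),rad=cv2.minEnclosingCircle(h); print(nm,len(q),round(x,4),round(y,4),round(rad,4),"z",np.median(Q[:,2]).round(4))
        f=least_squares(lambda p:np.hypot(q[:,0]-p[0],q[:,1]-p[1])-R,q.mean(0),loss="soft_l1",f_scale=.003) if not edge else None
        if f: print(nm,len(q),f.x.round(4),np.std(f.fun).round(4))
    print("tcp",np.round(s["tcp_pos"],4))
    if save: cv2.imwrite(save,c["img"])
if __name__=="__main__": look(*sys.argv[1:])
E
python3 wr.py blue
```

```text
lid 47258 0.5229 0.2427 0.0526 z 0.0826
ring 4666 [0.528  0.2762] 0.0091
tcp [0.5225 0.201  0.2148]
```

Emit:
jog_arm(motion=[[[0.006,0.001,0],0,0.15],[[0.012,0.002,0],0,0.15],[[0.018,0.003,0],0,0.15],[[0.024,0.005,0],0,0.15],[[0.029,0.006,0],0,0.15],[[0.032,0.006,0],0,0.15],[[0.034,0.006,0],0,0.15],[[0.034,0.006,0],0,0.15]])

```text
clock: 14.68
tcp_pos: [0.5282, 0.2343, 0.2147]
eef_rot: [[0.0, 1.0, 0.0], [1.0, -0.0, 0.0], [0.0, 0.0, -1.0]]
wrist_force: [0.2, -2.5, 1.0]
width: 0.0749
```

```bash
python3 wr.py blue pics/w7.png
```

```text
lid 47124 0.5286 0.2756 0.0526 z 0.0826
ring 4360 [0.5281 0.2767] 0.0047
tcp [0.5282 0.2343 0.2147]
```

View pics/w7.png

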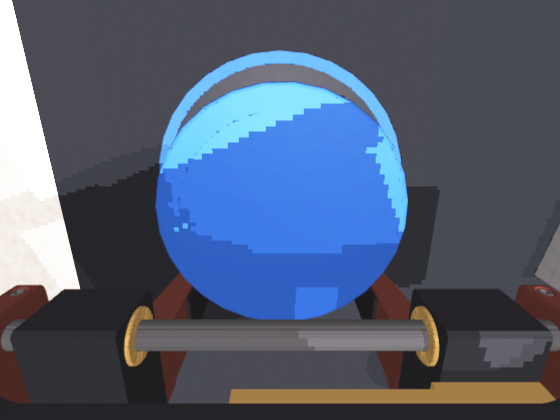

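The wrist view shows the blue lid concentric with the ring: (0.529,0.276) against ring (0.528,0.277), within 2 mm. I'll back off, lift, turn and go to the far side of the red dish.

Emit:
jog_arm(motion=[[[-0.015,0,0],0,0.15],[[-0.04,0,0],0,0.15],[[-0.045,0,-0.05],0,0.15],[[-0.045,0,-0.1],-10,0.15],[[-0.06,0.015,-0.12],-20,0.15],[[-0.08,0.035,-0.12],-30,0.15],[[-0.105,0.06,-0.12],-40,0.15],[[-0.13,0.085,-0.12],-50,0.15],[[-0.155,0.11,-0.12],-60,0.15],[[-0.18,0.135,-0.12],-70,0.15],[[-0.2,0.155,-0.12],-80,0.15],[[-0.217,0.167,-0.12],-90,0.15]])

```text
clock: 16.23
tcp_pos: [0.6958, 0.0156, 0.3345]
eef_rot: [[-1.0, -0.005, 0.001], [-0.005, 1.0, 0.0], [-0.001, 0.0, -1.0]]
wrist_force: [-0.4, -1.6, 0.2]
width: 0.0747
```

```bash
python3 st.py; python3 wr.py red pics/w8.png; python3 meas.py side dish_blue
```

```text
{'clock': 16.225, 'tcp_pos': [0.6958, 0.0156, 0.3345], 'eef_rot': [[-1.0, -0.0048, 0.0007], [-0.0048, 1.0, 0.0005], [-0.0007, 0.0005, -1.0]], 'wrist_force': [-0.4483, -1.6468, 0.2136], 'width': 0.0747, 'joint_pos': [0.0052, 0.6016, 1.5058, 0.0005, 1.0335, -1.5707]}
lid 15083 0.611 0.0161 0.0501 z 0.0825
ring 947 [ 0.5992 -0.1483] 0.0323
tcp [0.6958 0.0156 0.3345]
dish_blue 0.94 [214, 160, 242, 190] ztop 0.0862 lo/hi [0.4823 0.2243 0.0785] [0.5744 0.3208 0.0895] circ 0.5294 0.274 0.0538 med [0.5283 0.2705 0.0831] others []
```

View pics/w8.png

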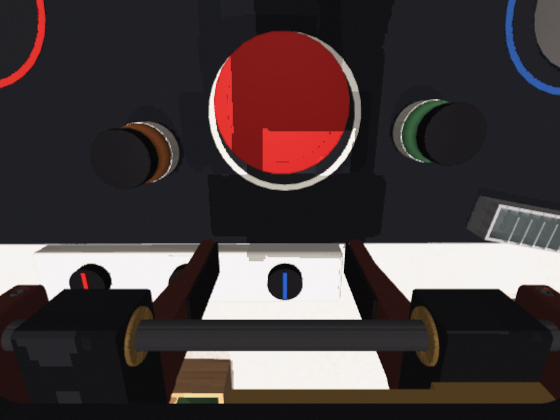

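The wrist view shows the red lid at (282,103) centred ahead of the fingers, with the jars at (140,155) and (440,132) clear on both sides. I'll descend and push toward −x.

Emit:
jog_arm(motion=[[[0,0,0.05],0,0.15],[[0,0,0.09],0,0.15],[[0,0,0.112],0,0.15],[[0,0,0.119],0,0.15],[[0.01,0,0.119],0,0.15],[[0.022,0,0.119],0,0.15],[[0.03,0,0.119],0,0.15],[[0.035,0,0.119],0,0.15],[[0.04,0,0.119],0,0.15],[[0.044,0,0.119],0,0.15],[[0.048,0,0.119],0,0.15],[[0.053,0,0.119],0,0.15]])

```text
clock: 17.88
tcp_pos: [0.6427, 0.0173, 0.2161]
eef_rot: [[-1.0, 0.0, 0.002], [0.0, 1.0, 0.0], [-0.002, 0.0, -1.0]]
wrist_force: [5.3, -0.1, 2.2]
width: 0.0748
```

Emit:
jog_arm(motion=[[[0.006,0,0],0,0.15],[[0.013,0,0],0,0.15],[[0.02,0,0],0,0.15],[[0.027,0,0],0,0.15],[[0.034,0,0],0,0.15],[[0.041,0,0],0,0.15],[[0.048,0,0],0,0.15],[[0.055,0,0],0,0.15],[[0.061,0,0],0,0.15],[[0.066,0,0],0,0.15],[[0.069,0,0],0,0.15],[[0.069,0,0],0,0.15]])

```text
clock: 19.38
tcp_pos: [0.573, 0.0173, 0.2158]
eef_rot: [[-1.0, 0.0, -0.0], [0.0, 1.0, 0.0], [0.0, 0.0, -1.0]]
wrist_force: [4.1, 0.1, 2.8]
width: 0.0747
```

```bash
python3 wr.py red pics/w9.png; python3 st.py
```

```text
lid 46422 0.5336 0.0177 0.0529 z 0.0826
ring 298 [0.5573 0.0106] 0.0051
tcp [0.573  0.0173 0.2158]
{'clock': 19.425, 'tcp_pos': [0.573, 0.0173, 0.2158], 'eef_rot': [[-1.0, -0.0, -0.0003], [-0.0, 1.0, 0.0001], [0.0003, 0.0001, -1.0]], 'wrist_force': [3.3471, 0.1945, 3.4199], 'width': 0.0748, 'joint_pos': [0.0094, 0.6238, 1.8387, 0.0001, 0.6794, -1.5615]}
```

View pics/w9.png

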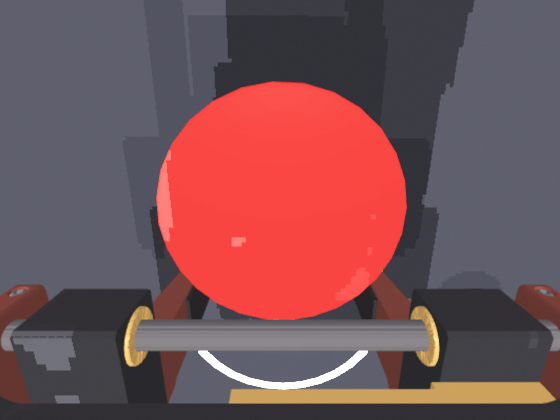

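The wrist view shows the red lid centred in the cradle at (282,200), with the white ring now behind it. I'll retreat, lift, turn back and go to its +y side.

Emit:
jog_arm(motion=[[[-0.015,0,0],0,0.15],[[-0.04,0,0],0,0.15],[[-0.045,0,-0.05],0,0.15],[[-0.045,0,-0.1],10,0.15],[[-0.04,0.01,-0.11],20,0.15],[[-0.03,0.02,-0.11],30,0.15],[[-0.015,0.035,-0.11],40,0.15],[[0,0.05,-0.11],50,0.15],[[0.015,0.065,-0.11],60,0.15],[[0.03,0.075,-0.11],70,0.15],[[0.042,0.083,-0.11],80,0.15],[[0.042,0.083,-0.11],90,0.15]])

```text
clock: 20.92
tcp_pos: [0.5303, 0.1008, 0.325]
eef_rot: [[0.005, 1.0, -0.004], [1.0, -0.005, -0.001], [-0.001, -0.004, -1.0]]
wrist_force: [-0.5, -0.4, 0.6]
width: 0.075
```

```bash
python3 st.py;  python3 -c "
from h import *
c=camera('top'); w=camera('side'); cv2.imwrite('pics/c10.png',np.hstack([c['img'][130:330,130:430],w['img'][130:330,150:430]]))"; python3 meas.py side dish_red dish_blue
```

```text
{'clock': 20.925, 'tcp_pos': [0.5303, 0.1008, 0.325], 'eef_rot': [[0.0048, 1.0, -0.0036], [1.0, -0.0048, -0.0005], [-0.0006, -0.0036, -1.0]], 'wrist_force': [-0.4815, -0.3708, 0.5659], 'width': 0.075, 'joint_pos': [0.1657, 0.4101, 1.8749, 0.0001, 0.8602, 0.1705]}
dish_red 0.89 [245, 200, 276, 236] ztop 0.0868 lo/hi [ 0.4846 -0.0342  0.079 ] [0.5776 0.0612 0.0889] circ 0.5315 0.0149 0.0523 med [0.5304 0.0126 0.0834] others [0.35]
dish_blue 0.69 [215, 167, 244, 189] ztop 0.0846 lo/hi [0.4525 0.069  0.077 ] [0.5071 0.3132 0.2263] circ 0.4785 0.1905 0.1254 med [0.4915 0.2637 0.0884] others []
```

View pics/c10.png

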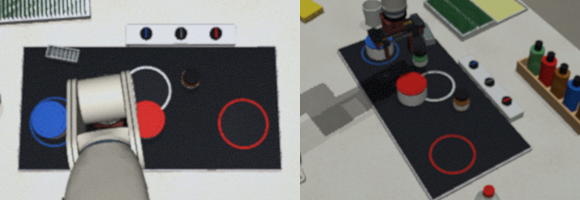

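Both views show red at (0.531,0.016) with the gripper on its +y side and the blue dish on its ring. In the top view its lid looks offset only from parallax. I'll descend and push toward −y.

Emit:
jog_arm(motion=[[[0,0.001,0.05],0,0.15],[[0,0.001,0.085],0,0.15],[[0,0.001,0.103],0,0.15],[[0,0.001,0.11],0,0.15],[[-0.01,0.001,0.11],0,0.15],[[-0.022,0.001,0.11],0,0.15],[[-0.03,0.001,0.11],0,0.15],[[-0.035,0.001,0.11],0,0.15],[[-0.04,0.001,0.11],0,0.15],[[-0.044,0.001,0.11],0,0.15],[[-0.048,0.001,0.11],0,0.15],[[-0.053,0.001,0.11],0,0.15]])

```text
clock: 22.68
tcp_pos: [0.5323, 0.0474, 0.2158]
eef_rot: [[-0.0, 1.0, 0.001], [1.0, 0.0, 0.0], [0.0, 0.001, -1.0]]
wrist_force: [0.5, 4.8, 1.0]
width: 0.0745
```

Emit:
jog_arm(motion=[[[-0.006,0,0],0,0.15],[[-0.013,0,0],0,0.15],[[-0.02,0,0],0,0.15],[[-0.028,0,0],0,0.15],[[-0.036,0,0],0,0.15],[[-0.044,0,0],0,0.15],[[-0.052,0,0],0,0.15],[[-0.06,0,0],0,0.15],[[-0.068,0,0],0,0.15],[[-0.076,0,0],0,0.15],[[-0.084,0,0],0,0.15],[[-0.092,0,0],0,0.15]])

```text
clock: 24.18
tcp_pos: [0.5321, -0.0452, 0.2158]
eef_rot: [[0.0, 1.0, -0.0], [1.0, -0.0, 0.0], [0.0, -0.0, -1.0]]
wrist_force: [0.5, 5.7, 2.5]
width: 0.0751
```

```bash
python3 st.py;  python3 -c "
from h import *
c=camera('top'); w=camera('side'); cv2.imwrite('pics/c11.png',np.hstack([c['img'][130:330,130:430],w['img'][130:330,150:430]]))"; python3 meas.py side dish_red ring_red;python3 meas.py top dish_red ring_red dish_blue
```

```text
{'clock': 24.175, 'tcp_pos': [0.5321, -0.0452, 0.2158], 'eef_rot': [[0.0, 1.0, -0.0001], [1.0, -0.0, 0.0002], [0.0002, -0.0001, -1.0]], 'wrist_force': [0.4821, 5.6897, 2.4665], 'width': 0.0751, 'joint_pos': [-0.107, 0.5867, 1.927, 0.0003, 0.628, -0.1072]}
dish_red 0.64 [258, 221, 290, 258] ztop 0.0867 lo/hi [ 0.486  -0.1393  0.0793] [ 0.5791 -0.0473  0.0893] circ 0.5324 -0.0894 0.0532 med [ 0.5318 -0.0937  0.0836] others [0.45]
ring_red 0.59 [278, 266, 325, 303] ztop 0.0255 lo/hi [ 0.46   -0.3245  0.0179] [ 0.5918 -0.1912  0.0271] circ 0.525 -0.2574 0.0725 med [ 0.5248 -0.2598  0.022 ] others [0.54, 0.17]
dish_red none
ring_red 0.81 [348, 228, 399, 280] ztop 0.0246 lo/hi [ 0.4596 -0.3201  0.0167] [ 0.5894 -0.1882  0.0268] circ 0.526 -0.2547 0.0717 med [ 0.5251 -0.2547  0.0207] others []
dish_blue 0.73 [221, 204, 240, 222] ztop 0.0877 lo/hi [0.608  0.1246 0.0801] [0.6499 0.1678 0.0895] circ 0.6292 0.1458 0.0232 med [0.629  0.1457 0.0846] others [0.57, 0.36]
```

View pics/c11.png

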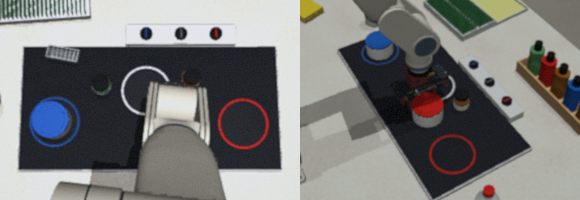

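The side view shows red in the cradle at about (0.532,−0.088), and the top camera shows the red ring free at (0.526,−0.256). I'll keep going.

Emit:
jog_arm(motion=[[[-0.008,0,0],0,0.15],[[-0.016,0,0],0,0.15],[[-0.024,-0.001,0],0,0.15],[[-0.032,-0.001,0],0,0.15],[[-0.04,-0.002,0],0,0.15],[[-0.048,-0.002,0],0,0.15],[[-0.056,-0.003,0],0,0.15],[[-0.064,-0.003,0],0,0.15],[[-0.072,-0.003,0],0,0.15],[[-0.08,-0.004,0],0,0.15],[[-0.088,-0.004,0],0,0.15],[[-0.096,-0.004,0],0,0.15]])

```text
clock: 26.12
tcp_pos: [0.5281, -0.1412, 0.2157]
eef_rot: [[-0.0, 1.0, -0.0], [1.0, 0.0, 0.0], [0.0, -0.0, -1.0]]
wrist_force: [0.3, 3.8, -1.7]
width: 0.0746
```

Emit:
jog_arm(motion=[[[-0.008,0,0],0,0.15],[[-0.016,0,0],0,0.15],[[-0.024,-0.001,0],0,0.15],[[-0.032,-0.001,0],0,0.15],[[-0.04,-0.002,0],0,0.15],[[-0.047,-0.002,0],0,0.15],[[-0.053,-0.002,0],0,0.15],[[-0.058,-0.002,0],0,0.15],[[-0.062,-0.002,0],0,0.15],[[-0.064,-0.002,0],0,0.15]])

```text
clock: 27.38
tcp_pos: [0.5262, -0.2049, 0.2156]
eef_rot: [[0.0, 1.0, -0.0], [1.0, -0.0, 0.0], [0.0, -0.0, -1.0]]
wrist_force: [-0.6, 3.6, -0.7]
width: 0.0748
```

```bash
python3 st.py;  python3 -c "
from h import *
w=camera('side'); cv2.imwrite('pics/c12.png',w['img'][180:330,200:400].repeat(3,0).repeat(3,1))"; python3 meas.py side dish_red ring_red
```

```text
{'clock': 27.375, 'tcp_pos': [0.5262, -0.2049, 0.2156], 'eef_rot': [[0.0001, 1.0, -0.0001], [1.0, -0.0001, 0.0], [0.0, -0.0001, -1.0]], 'wrist_force': [-0.6369, 3.5808, -0.6527], 'width': 0.0748, 'joint_pos': [-0.3925, 0.6158, 1.8583, 0.0, 0.6676, -0.3924]}
dish_red 0.58 [282, 255, 316, 294] ztop 0.0869 lo/hi [ 0.4791 -0.2972  0.0791] [ 0.5726 -0.21    0.0884] circ 0.527 -0.2507 0.0509 med [ 0.5259 -0.2541  0.0835] others []
ring_red 0.63 [278, 274, 327, 305] ztop 0.0262 lo/hi [ 0.4564 -0.3261  0.0184] [ 0.5947 -0.2113  0.0285] circ 0.5268 -0.2587 0.0725 med [ 0.5123 -0.2846  0.0222] others []
```

View pics/c12.png

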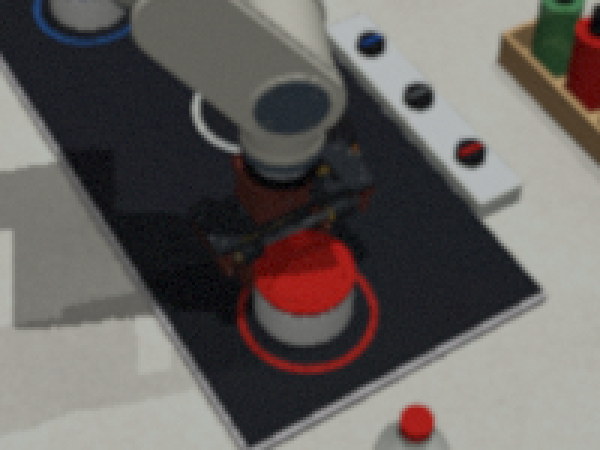

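The side view shows the red dish at crop (305,290), already inside the ring but about 8 mm short of centre. One last nudge.

Emit:
jog_arm(motion=[[[-0.003,0,0],0,0.15],[[-0.006,0,0],0,0.15],[[-0.008,0,0],0,0.15],[[-0.008,0,0],0,0.15]])

```text
clock: 28.08
tcp_pos: [0.5262, -0.213, 0.2157]
eef_rot: [[0.0, 1.0, 0.0], [1.0, -0.0, -0.0], [-0.0, 0.0, -1.0]]
wrist_force: [-0.4, 1.5, -0.3]
width: 0.0749
```

Emit:
jog_arm(motion=[[[0.01,0,0],0,0.15],[[0.03,0,0],0,0.15],[[0.05,0,0],0,0.15],[[0.055,0,-0.05],0,0.15],[[0.055,-0.005,-0.11],0,0.15],[[0.09,-0.01,-0.15],0,0.15],[[0.14,-0.02,-0.17],0,0.15],[[0.2,-0.03,-0.17],0,0.15],[[0.26,-0.04,-0.17],0,0.15],[[0.32,-0.04,-0.17],0,0.15],[[0.36,-0.04,-0.17],0,0.15],[[0.36,-0.04,-0.17],0,0.15]])

```text
clock: 29.58
tcp_pos: [0.4852, 0.1504, 0.3857]
eef_rot: [[-0.005, 1.0, 0.0], [1.0, 0.005, 0.0], [0.0, 0.0, -1.0]]
wrist_force: [-0.1, -0.5, 0.3]
width: 0.0743
```

```bash
python3 st.py;  python3 -c "
from h import *
c=camera('top'); w=camera('side'); cv2.imwrite('pics/c13.png',np.hstack([c['img'][130:330,130:430],w['img'][130:330,150:430]]))"; python3 meas.py top dish_red ring_red dish_blue jar_amber jar_green slide_rack cup wash_bottle; python3 meas.py side dish_blue ring_blue dish_red ring_red
```

```text
{'clock': 29.575, 'tcp_pos': [0.4852, 0.1504, 0.3857], 'eef_rot': [[-0.0051, 1.0, 0.0003], [1.0, 0.0051, 0.0003], [0.0003, 0.0003, -1.0]], 'wrist_force': [-0.1411, -0.503, 0.3326], 'width': 0.0743, 'joint_pos': [0.2772, 0.2773, 1.9017, 0.0002, 0.9623, 0.272]}
dish_red 0.85 [355, 231, 395, 270] ztop 0.086 lo/hi [ 0.4809 -0.3003  0.0782] [ 0.5726 -0.2064  0.0882] circ 0.5255 -0.254 0.0504 med [ 0.5263 -0.2534  0.0823] others []
ring_red 0.59 [348, 230, 396, 278] ztop 0.0243 lo/hi [ 0.4568 -0.3178  0.0165] [ 0.5912 -0.1877  0.0262] circ 0.5245 -0.2535 0.0698 med [ 0.5094 -0.2333  0.0205] others []
dish_blue 0.37 [161, 229, 179, 257] ztop 0.0243 lo/hi [0.509  0.303  0.0167] [0.5809 0.3475 0.0256] circ 0.5501 0.3197 0.0476 med [0.5219 0.3412 0.021 ] others []
jar_amber 0.65 [312, 195, 330, 217] ztop 0.0876 lo/hi [ 0.627  -0.1263  0.08  ] [ 0.6711 -0.085   0.0888] circ 0.649 -0.105 0.0233 med [ 0.6488 -0.1051  0.0844] others []
jar_green 0.79 [220, 203, 237, 221] ztop 0.0881 lo/hi [0.5987 0.1222 0.0803] [0.6495 0.1654 0.1629] circ 0.6091 0.1343 0.0443 med [0.6304 0.1432 0.0876] others []
s
[... 462 characters left out ...]
503  -0.4663  0.1489] others []
dish_blue 0.75 [215, 159, 245, 188] ztop 0.0868 lo/hi [0.4496 0.1362 0.079 ] [0.5749 0.3215 0.2082] circ 0.5068 0.2207 0.1074 med [0.5311 0.2666 0.0859] others []
ring_blue 0.78 [211, 174, 246, 194] ztop 0.026 lo/hi [0.4607 0.2019 0.0181] [0.5959 0.3173 0.0426] circ 0.5298 0.2692 0.0729 med [0.5219 0.2433 0.0227] others []
dish_red 0.74 [285, 257, 319, 297] ztop 0.0867 lo/hi [ 0.4799 -0.3061  0.0791] [ 0.573  -0.2119  0.0883] circ 0.5255 -0.2588 0.0517 med [ 0.5259 -0.2605  0.0835] others []
ring_red 0.84 [279, 273, 327, 304] ztop 0.0258 lo/hi [ 0.459 -0.327  0.018] [ 0.5926 -0.1979  0.0266] circ 0.526 -0.2585 0.0711 med [ 0.5123 -0.2814  0.0221] others [0.52]
```

View pics/c13.png

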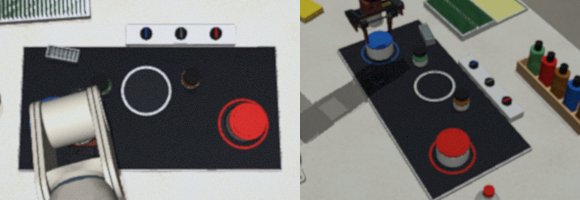

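Red is concentric with its ring to about 1 mm in both cameras, and the bystanders in view have not moved. The arm still hides blue from above, so I'll check it with the wrist camera and with the arm moved aside.

```bash
python3 wr.py blue
```

```text
lid 11100 0.5292 0.278 0.0502 z 0.0825
ring 1645 [0.5285 0.2769] 0.0028
tcp [0.4862 0.1472 0.3857]
```

Emit:
jog_arm(motion=[[[-0.05,-0.01,-0.02],0,0.15],[[-0.1,-0.02,-0.04],0,0.15],[[-0.14,-0.03,-0.05],0,0.15],[[-0.14,-0.03,-0.05],0,0.15],[[-0.14,-0.03,-0.05],0,0.15]])

```text
clock: 31.05
tcp_pos: [0.4562, 0.0074, 0.4357]
eef_rot: [[0.001, 1.0, 0.0], [1.0, -0.001, 0.0], [0.0, 0.0, -1.0]]
wrist_force: [0.5, 1.1, -0.1]
width: 0.0747
```

```bash
python3 meas.py top dish_blue ring_blue jar_green;  python3 -c "
from h import *
c=camera('top'); cv2.imwrite('pics/c14.png',c['img'][130:330,130:430].repeat(2,0).repeat(2,1))"
```

```text
dish_blue 0.75 [160, 231, 202, 267] ztop 0.0859 lo/hi [0.4829 0.2314 0.0783] [0.575  0.3251 0.0878] circ 0.529 0.2782 0.0502 med [0.5282 0.2782 0.0823] others []
ring_blue 0.94 [158, 227, 212, 273] ztop 0.0242 lo/hi [0.4593 0.2097 0.0164] [0.5951 0.3448 0.0257] circ 0.5276 0.2778 0.0711 med [0.5153 0.2599 0.0205] others [0.62]
jar_green 0.69 [350, 227, 400, 278] ztop 0.0248 lo/hi [ 0.4591 -0.3228  0.0169] [ 0.595  -0.1875  0.0298] circ 0.5251 -0.2541 0.0723 med [ 0.517  -0.2407  0.0212] others [0.55]
```

View pics/c14.png

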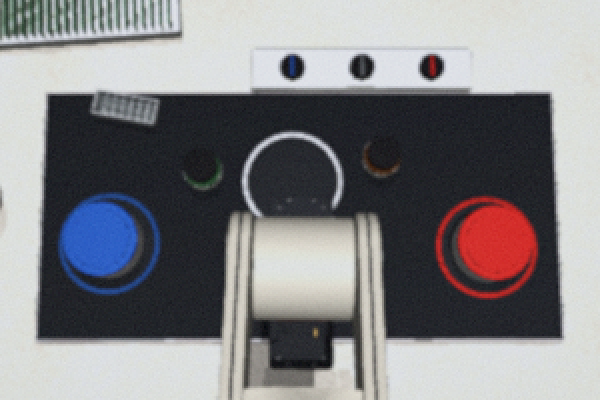

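The top view shows both dishes concentric with their rings. The lids look shifted outward only from parallax. The jars at (202,168) and (381,157) are where they began, and the arm is clear. I'll hand the job in.

```bash
python3 -c "
from h import *
print(order.finish_job())"
```

```text
the job is handed in; nothing more can be done
None
```

The job is done and handed in at about 31 s, with both dishes standing inside their rings.

- **Blue dish (first):** I cradled it between the half-open fingers and pushed it along the near side of the plate to the blue ring. It passed the red dish with about 40 mm between them.
- **Red dish (second):** I pushed it toward the robot, clear of the amber jar, and then along the plate onto the red ring.
- **Pushing:** it went at about 65 mm/s, and the wrist force read no more than about 6 N at the end of each move.

**Last checks (top camera):**

| Dish | Dish centre (m) | Ring centre (m) | Offset |
|---|---|---|---|
| Blue | (0.529, 0.278) | (0.528, 0.278) | within 2 mm |
| Red | (0.526, −0.254) | (0.525, −0.254) | within 2 mm |

- **Agreement:** the allowed offset is 15 mm. The wrist camera gave the same for blue and the side camera the same for red. The side and top cameras differ by about 4 mm in y, as their calibration might.
- **Bystanders:** the amber jar, slide rack, cup and wash bottle measured as at the start, within 2 mm.
- **Failed checks:** some network detections failed. Twice, something else was reported as the blue dish from the top camera while the arm blocked it. The last look for the green jar returned the red ring instead, and an earlier reading of the jar included part of the arm. I judged the green jar from the picture, where it stands in its original place.

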